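# Hang the gear carrier on the hanging rail and latch it home

## Robot

A 6-joint arm with a two-finger parallel gripper is mounted at the origin on a cart in front of the work surface, level with it; the furniture and walls round the work are solid. World frame = base frame: x ahead of the robot, y to its left, z up, the work surface at z = 0. Lengths are in m, angles in rad, forces in N, time in s.
With the tool pointing down it reaches from about 0.4 to 0.825 m from the base axis. Payload 7 kg.
Tool frame: the origin (TCP) lies between the finger pads; the fingertips stand 8 mm ahead of it and the grasp point (between the pads) lies 11 mm behind it (arm.finger_overhang is the distance from the TCP to the fingertips, in m); z points along the fingers, y is the line along which they close (so a half turn about z gives the same grasp; the last joint's range is limited). The gripper opens to 88 mm and grips with 3 to 60 N. Pads are 19 mm wide; open, the fingers measure 130 mm over their backs; the gripper's body (78 mm by 193 mm) begins 47 mm behind the grasp point.
Start: joints at [-1.002, 0.359, 0.012, 0, -1.224, -0.288], TCP at [0.187, -0.649, 0.235] pointing down, gripper open.
Joint ranges: [-3.07, 3.07], [-1.43, 2.12], [-1.02, 1.25], [-3.03, 1.67], [-3.05, -0], [-3.03, 3.03]. Speed limits (rad/s): [2.39, 2.39, 3.01, 3.14, 3.14, 3.14].

## Interface

Orientations are given as [roll, pitch, yaw] about the fixed x, y, z axes, in that order (R = Rz(yaw) Ry(pitch) Rx(roll)).
In Python, from station import arm gives the robot as it stands.
- The arm moves only by the tool move_arm, never from a script. Its argument "rows" is text: rows parted by semicolons, each of 7 numbers parted by spaces: the turn, a rotation vector about the tool's x, y, z in degrees, then the shift along the tool's x, y, z in m, then the finger opening in m, from 0 to 0.0876. A call has 1 to 8 rows; each row shifts and turns the commanded pose from where the row before left it, along the tool's axes as they then stand; what a row does not reach is not made up. A row lasts 1/8 s, in which the tool goes at most 62.5 mm and 10.7 degrees, less where a joint would pass 70% of its speed; a pose out of reach is approached as far as the arm can. A call is refused whole if a number of a shift passes 0.0625 or a number of a turn 10.7, either way. A call with a gripper value outside its range is refused whole. The fingers move at their own pace and stop on an object; "squeeze" is the grip in N (left out, the last holds). Time passes only in rows, so rows that do not move let the fingers close. It gives the time, the measured TCP pose, the force, the opening and the grip force at its end, in the units of the state.
- arm.get_state(): the state, without advancing time (a new reading comes with each control period).
- arm.grab_frame(name): name is "side" or "top" or "wrist"; returns (picture, depth): 384x512x3 uint8, blue, green, red; 384x512 float32, m along the optical axis (not along the pixel's ray), 0 where there is no reading.
- arm.camera_model(name): a dict with "mtx" (3x3 intrinsics, pixels), "camera_from_world" (4x4, takes a point from world to camera coordinates); the wrist camera has in their place "mount" (4x4, takes a point from camera to tool coordinates, whose origin is the TCP and whose axes are the flange's). Camera axes: x right, y down, z forward; pixel columns grow to the right and rows downward; lengths in m; the calibration is good to about 2 mm. A picture is of the moment at which its call begins: read the wrist's pose just before it. camera_model takes no time and is no camera call.
- arm.job_done(): hands the job in; it is judged then, once.
The state is a dict: "t": time; "q": joint angles; "qd": joint speeds; "joint_efforts": joint torques, N m; "eef_pos": TCP position; "ee_rot": TCP orientation; "force": force on the tool from outside, world axes, zero at the start; "moment": the same for the moment, N m; "width": finger opening in m; "gripper_force": force on a finger pad.
Only numpy, scipy, OpenCV 4.12 (cv2) and the standard library are available. Lean on these libraries where they do the work, as an engineer would, in place of code of your own. Each camera call takes 0.05 s, during which the arm holds its last target. There are 200 camera calls.

## Task

Pick up the gear carrier by its wooden grip, bring it to the open, flared end of the hanging rail so that its flat neck enters the slot with the collar above the rail and the gear below, and slide it along past the sprung latch until it bears firmly against the stop (press with about 10 N) and the latch has snapped shut behind it. The stop unit is clamped at an unmeasured place on the rail, so feel for it, and never load its latch or stop with more than 22 N. Let go, leaving the carrier hanging still on the rail, and do not disturb the spring, the bolt or the large brass gear lying about.

Things in the scene. Friction and masses are not known exactly. Their poses are not given: they have to be found in the camera images.
- carrier: loose carrier, about 0.35 kg, standing on its gear. Along z: steel gear 70 across, z 0-14, with hub and washer (32 across) to 25; flat neck z 25-39, 25 long (x), 9 thick (y), round ends; collar plate z 39-47, 40 long (x), 30 wide (y); square wooden grip 24 x 24, sides along x, y, z 47-101 mm. Origin: centre of the gear's underside. The same at yaw and yaw + pi
- carrier_collar (a point): the centre of the collar's underside, 39 mm above the carrier's origin; this plane rides on the rail
- rail: fixed rail: two steel angles on four legs, slot between, 240 long, 104 wide (156 over the feet). Origin: on the bench under its middle; x along the slot from the open end (-120) to the end closed by a plate (+120); z up. Flange tops (running surface) at z 110, flanges 6 thick; slot 12 wide, the first 25 mm flared to about 33. Between legs and webs 92 mm are free for the gear
- rail_mouth (a point): middle of the slot at the open end, level with the running surface (rail x -120, y 0, z 110 mm)
- latch (a joint): brass latch on the stop unit, a sprung tooth from the rail's +y side just above the running surface: 0 m shut (5 mm in the collar's way), up to 0.009 pushed aside. The collar, coming from the open end, pushes it aside over its slope, with some 2 to 8 N along the rail, from about 70 to 2 mm before home; it snaps shut behind the collar with 2.5 mm to spare when home
- spring: a loose coil spring 32 x 89 x 32 mm, a bystander; origin at the centre of its underside
- bolt: a loose steel bolt with nut, 21 x 77 x 19 mm, a bystander; origin at the centre of its underside
- brass_gear: a loose large brass gear 80 mm across, 27 high, a bystander; origin at the centre of its underside
- rail_end (a point): middle of the slot at the closed end (rail x +120, z 110 mm). Before it a dark steel stop unit is clamped on the rail, place not measured: its stop face lies at rail x 65 to 95 mm. It stands 14 mm above the running surface (screw heads 19), cheeks 42 mm apart reach 36 mm out from the face. At home the collar's edge bears on the face: carrier origin at rail x 45 to 75
Things that resemble listed ones, but are neither listed nor needed, are in the scene too. What is shaped like the carrier but orange or red is not meant.

How it is judged:
On the way, in this order (a step that is already met when the one before it is completed fails the run):
1. the carrier's neck has entered the slot at the open end (x of carrier_collar in the frame of rail between -0.1 and 0 m and y of carrier_collar in the frame of rail between -0.005 and 0.005 m and z of carrier_collar in the frame of rail between 0.107 and 0.12 m), for 0.1 s.
2. the carrier is pressed against the stop with at least 7 N while the latch is shut behind it (x of carrier_collar in the frame of rail above 0.04 m and value of joint latch below 0.0015 m and contact force between carrier and stop_unit above 7 N), for 0.1 s.
At the end, for the whole second after the job is handed in: The carrier hangs at rest in the rail (collar within 3 mm of the running surface, upright within 0.06 rad) between stop and latch, and the latch is shut behind it (within 1.5 mm) (x of carrier_collar in the frame of rail above 0.04 m and value of joint latch below 0.0015 m and z of carrier_collar in the frame of rail between 0.107 and 0.113 m and angle between carrier's own z axis and vertical below 0.06 rad and linear speed of carrier below 0.01 m/s); the robot touches nothing.
It fails at once if the carrier loads the stop unit (its stop or its latch) with more than 22 N (contact force between carrier and stop_unit above 22 N).
It fails at once if a bystander is shifted by more than 30 mm (distance of any of spring, bolt, brass_gear from where it was at the start of the episode above 0.03 m).
It also fails if it takes over 59 s, if anything falls off the work surface, if the arm or the gripper's body presses on something with over 40 N, if the wrist force passes 120 N, or if a joint passes its speed limit or range.

## Working session

There is one attempt and no reset: what is moved stays moved. The work goes in short steps, Python scripts to look and compute and a tool call to move; the robot and the scene stay as the last step left them, time stands still between calls to the robot, and variables do not carry over. Pictures are saved under pics/ and viewed, at most 10 in all, crops included, and the job is handed in when it is done.

Besides the shell and the picture viewer there is one more tool, called after "Request:" in YAML: its name, and indented under it one key for each argument. move_arm: Moves the arm, as the interface text tells. Its arguments: {"type":"object","properties":{"rows":{"type":"string"},"squeeze":{"type":"number"}},"required":["rows"]}

```bash
mkdir -p pics; ls
cat > h.py <<'E'
import numpy as np, cv2
from station import arm
from scipy.spatial.transform import Rotation as R
def grab(name,save=None):
    st=arm.get_state(); m=arm.camera_model(name); p,d=arm.grab_frame(name)
    if name=="wrist":
        T=np.eye(4);T[:3,:3]=R.from_euler('xyz',st['ee_rot']).as_matrix();T[:3,3]=st['eef_pos']
        W=T@np.array(m['mount'])
    else: W=np.linalg.inv(np.array(m['camera_from_world']))
    K=np.array(m['mtx'])
    v,u=np.mgrid[:384,:512]
    P=np.stack([(u-K[0,2])/K[0,0]*d,(v-K[1,2])/K[1,1]*d,d],-1)@W[:3,:3].T+W[:3,3]
    P[d==0]=np.nan
    if save: cv2.imwrite('pics/'+save+'.png',p); np.savez('pics/'+save+'.npz',P=P,p=p,K=K,W=W)
    return p,d,P
E
python3 - <<'E'
from h import *
s=arm.get_state();print(s)
a=grab('top','top0')[0];b=grab('side','side0')[0]
print(arm.camera_model('wrist'))
cv2.imwrite('pics/v0.png',cv2.resize(np.vstack([a,b]),None,fx=.78,fy=.78))
E
```

```text
pics
{'t': 0.0, 'q': array([-1.00189118e+00,  3.59407808e-01,  1.10559051e-02, -3.31127683e-04,
       -1.22407836e+00, -2.88078140e-01]), 'qd': array([ 7.00586251e-04, -7.80358478e-04, -2.43948649e-04, -2.84751615e-04,
        9.32413066e-05, -1.91717302e-05]), 'joint_efforts': array([ 1.62617314e-03, -5.82720315e+01,  2.93067920e+01,  6.99747339e+00,
        6.91502384e-03, -1.48123891e-04]), 'eef_pos': array([ 0.1869034 , -0.64812099,  0.23361128]), 'ee_rot': array([ 3.13993761e+00, -1.65808642e-04, -2.86087829e+00]), 'force': array([-0.57597319,  0.4515963 ,  0.23443018]), 'moment': array([-0.02037634, -0.00086761, -0.03056643]), 'gripper_force': 0.0, 'width': 0.08774728992677157}
{'mtx': array([[300.84817859,   0.        , 257.77044113],
       [  0.        , 300.84817859, 191.89757981],
       [  0.        ,   0.        ,   1.        ]]), 'mount': array([[ 8.28036078e-04, -9.53505330e-01, -3.01375016e-01,
         8.20130600e-02],
       [ 9.99999412e-01,  5.78583596e-04,  9.16973982e-04,
         6.06175988e-05],
       [-6.99968938e-04, -3.01375598e-01,  9.53505248e-01,
        -1.50399362e-01],
       [ 0.00000000e+00,  0.00000000e+00,  0.00000000e+00,
         1.00000000e+00]])}
```

View pics/v0.png

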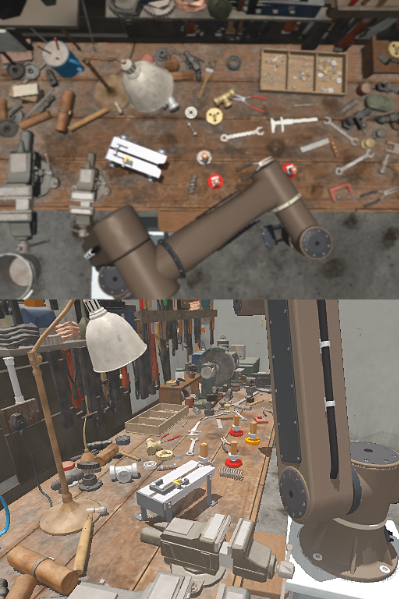

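The top view shows the white rail at about (174,199) in full-resolution pixels, a grey carrier candidate at (262,201), and red and orange lookalikes at (276,232) and (372,218). I'll zoom in.

Run:
```python
from h import *
z=np.load('pics/top0.npz');P=z['P'];p=z['p']
c=cv2.resize(p[90:260,120:400],None,fx=2.85,fy=2.85,interpolation=cv2.INTER_CUBIC)
c=c[:, :800]
cv2.imwrite('pics/v1.png',c)
for (u,v) in [(262,201),(276,232),(372,218),(174,199),(140,185),(210,210),(274,148)]:
    print(u,v,P[v-1:v+2,u-1:u+2].reshape(-1,3).round(3)[::4].tolist())
# heights near rail
m=(np.abs(P[...,2]-.11)<.006)&(P[...,0]>.2)
m[:,:100]=0;m[:,240:]=0
q=P[m];print(len(q),q.min(0),q.max(0))
print(z['W'])
r=cv2.minAreaRect(q[:,:2].astype(np.float32));print(r,cv2.boxPoints(r))
```

```text
262 201 [[0.488, -0.34, 0.107], [0.485, -0.343, 0.103], [0.481, -0.346, 0.103]]
276 232 [[0.383, -0.387, 0.108], [0.379, -0.391, 0.105], [0.376, -0.395, 0.097]]
372 218 [[0.435, -0.722, 0.073], [0.431, -0.723, 0.081], [0.427, -0.725, 0.087]]
174 199 [[0.492, -0.041, 0.111], [0.499, -0.027, -0.003], [0.496, -0.03, -0.006]]
140 185 [[0.553, 0.102, -0.006], [0.549, 0.097, 0.002], [0.531, 0.069, 0.115]]
210 210 [[0.456, -0.163, 0.104], [0.46, -0.158, 0.0], [0.456, -0.162, 0.006]]
274 148 [[0.688, -0.384, 0.024], [0.69, -0.389, -0.003], [0.687, -0.393, -0.005]]
2143 [ 0.2276453  -0.25881991  0.10401942] [1.05980027 0.22586767 0.11599571]
[[ 0.0078479  -0.99476603  0.10187717  0.32697592]
 [-0.9999631  -0.00816298 -0.00267619 -0.29773169]
 [ 0.00349381 -0.10185241 -0.99479339  1.79028852]
 [ 0.          0.          0.          1.        ]]
((0.6469355225563049, -0.02702614665031433), (0.8278315663337708, 0.4845923185348511), 1.490789532661438) [[ 0.22685623  0.20441946]
 [ 0.23946345 -0.28000882]
 [ 1.0670148  -0.25847176]
 [ 1.0544076   0.22595653]]
```

View pics/v1.png

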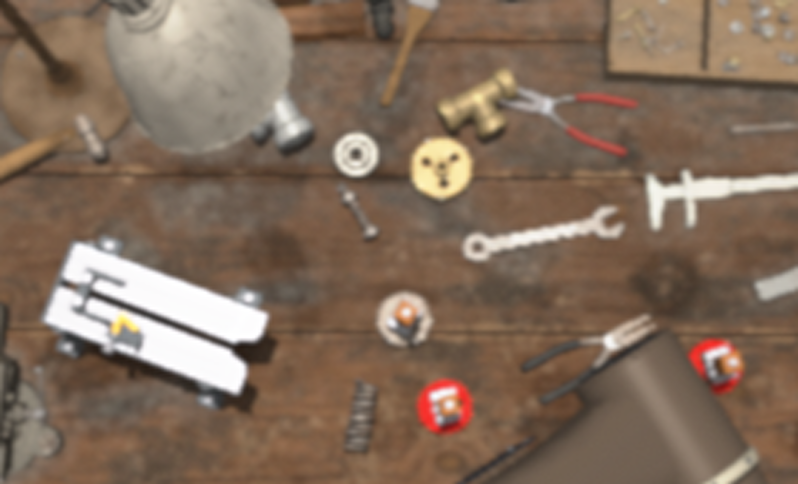

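The crop shows the grey-geared carrier at crop (404,320). The spring is at (360,415), the bolt at (358,212) and the brass gear at (440,168). The rail's open end is at the right, near (255,348), and the stop unit with its yellow latch is near (100,300). I'll move above the carrier and look.

Request:
move_arm:
  rows: "0 0 0 -0.046 0.026 -0.008 0.08; 0 0 0 -0.046 0.026 -0.008 0.08; 0 0 0 -0.046 0.026 -0.008 0.08; 0 0 0 -0.046 0.026 -0.008 0.08; 0 0 0 -0.046 0.026 -0.008 0.08; 0 0 0 -0.046 0.026 -0.008 0.08; 0 0 0 -0.046 0.026 -0.008 0.08; 0 0 0 -0.046 0.026 -0.008 0.08"

```text
t: 1.1
eef_pos: [0.4838, -0.3452, 0.2986]
ee_rot: [3.141, -0.0, -2.861]
force: [0.4, 0.0, 0.4]
width: 0.0799
gripper_force: 0.0
```

Run:
```python
from h import *
s=arm.get_state();print(s['t'],s['eef_pos'],s['ee_rot'],s['q'])
p,d,P=grab('wrist','w0')
print(arm.get_state()['eef_pos'])
cv2.imwrite('pics/v2.png',p)
z=np.load('pics/top0.npz');Q=z['P'];c=z['p']
L=Q[95:145,155:225].reshape(-1,3);print('lamp',L[L[:,2]>.15].min(0),L[L[:,2]>.15].max(0))
hsv=cv2.cvtColor(c,cv2.COLOR_BGR2HSV)
m=((hsv[...,1]<40)&(hsv[...,2]>190)&(abs(Q[...,2]-.11)<.02));m[:,:130]=0;m[:,220:]=0
q=Q[m].astype(np.float32);r=cv2.minAreaRect(q[:,:2]);print(len(q),r,cv2.boxPoints(r))
h=P[...,2];g=(h>.085)&(h<.115);n,l,st,ce=cv2.connectedComponentsWithStats(g.astype(np.uint8))
for i in range(1,n):
    if st[i,4]>150:
        k=l==i;r=cv2.minAreaRect(P[k][:,:2].astype(np.float32));print(st[i],np.nanmedian(P[k],0),r,p[k].mean(0))
```

```text
1.1 [ 0.48384377 -0.34516125  0.29862562] [ 3.14128070e+00 -2.14949654e-04 -2.86069399e+00] [-2.91149350e-01  1.92440154e-01 -7.07253890e-02 -1.51113683e-04
 -1.30798039e+00 -9.98709064e-01]
[ 0.48778376 -0.34225123  0.29941773]
lamp [ 0.60681602 -0.22368274  0.42874912] [ 0.74160679 -0.05477375  0.58948636]Traceback (most recent call last):
  File "<stdin>", line 10, in <module>
cv2.error: OpenCV(4.12.0) /io/opencv/modules/imgproc/src/convhull.cpp:143: error: (-215:Assertion failed) total >= 0 && (depth == CV_32F || depth == CV_32S) in function 'convexHull'
```

View pics/v2.png

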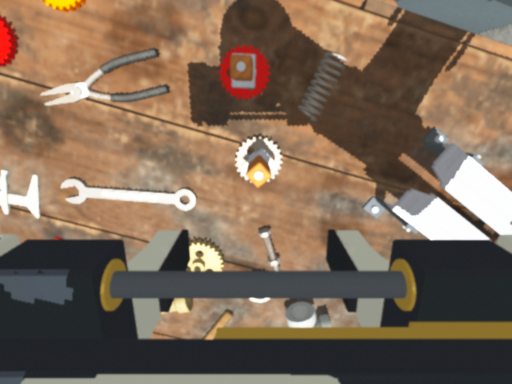

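The wrist view shows the carrier at (258,165). Its grip top is at (258,178), rotated about 45° in the image, and the rail mouth is at (385,190). The arm was still settling for that frame, so I'll grab another and measure the grip and collar.

Run:
```python
from h import *
p,d,P=grab('wrist','w1')
s=arm.get_state();print(s['eef_pos'],s['ee_rot'])
h=P[...,2]
w=(slice(120,205),slice(215,305))
def ana(lo,hi,nm):
    k=np.zeros(h.shape,bool);k[w]=((h[w]>lo)&(h[w]<hi))
    q=P[k][:,:2].astype(np.float32)
    print(nm,len(q),np.nanmedian(P[k],0),cv2.minAreaRect(q))
ana(.092,.112,'grip');ana(.03,.052,'collar');ana(.006,.02,'gear')
hist=np.histogram(h[w][np.isfinite(h[w])],bins=np.arange(-.01,.12,.005));print(hist[0])
c=cv2.resize(p[125:205,205:315],None,fx=5,fy=5,interpolation=cv2.INTER_CUBIC)
hh=np.clip(h[125:205,205:315]/.11*255,0,255).astype(np.uint8);hh=cv2.applyColorMap(cv2.resize(hh,None,fx=5,fy=5,interpolation=0),cv2.COLORMAP_JET)
cv2.imwrite('pics/v3.png',np.vstack([c,hh])[:800])
# rail
v=(h>.09)&(h<.13);v[:,:330]=0;v[240:]=0
q=P[v];print('rail',len(q),np.median(q[:,2]),q.min(0),q.max(0))
```

```text
[ 0.4860406  -0.34376459  0.2988814 ] [-3.14135673e+00  1.03250658e-03 -2.85681259e+00]
grip 412 [ 0.48834913 -0.34316821  0.10074127] ((0.4895518720149994, -0.34282657504081726), (0.023887941613793373, 0.024089589715003967), 56.10205841064453)
collar 240 [ 0.47872438 -0.34181732  0.04668046] ((0.48924562335014343, -0.34281474351882935), (0.02965635620057583, 0.03952249884605408), 57.291996002197266)
gear 783 [ 0.47646621 -0.34960852  0.01395564] ((0.48857632279396057, -0.34358346462249756), (0.06711789965629578, 0.06890607625246048), 18.305408477783203)
[  25 4346 1586   34  660  103   10    7    0    0   22  215   11   15
   16   18   17   18   17   20   19   97  300    0    0]
rail 6906 0.11014684393020971 [ 0.39099233 -0.17746582  0.09002874] [ 0.50901028 -0.01916078  0.11332087]<stdin>:13: RuntimeWarning: invalid value encountered in cast
```

View pics/v3.png

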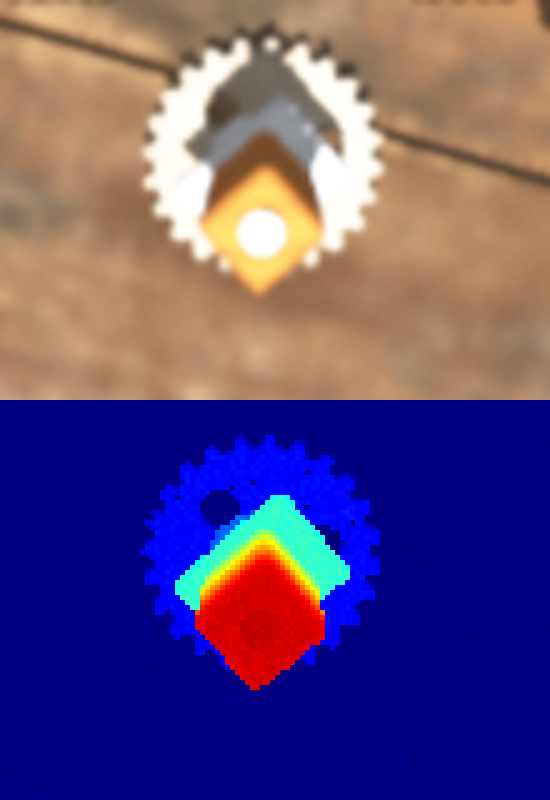

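The carrier centre is at (0.489,-0.343), with its long axis at about -33° (mod 180). Next I'll look at the rail from close by.

Request:
move_arm:
  rows: "0 0 0 -0.01 0.046 -0.005 0.08; 0 0 0 -0.01 0.046 -0.005 0.08; 0 0 0 -0.01 0.046 -0.005 0.08; 0 0 0 -0.01 0.046 -0.005 0.08; 0 0 0 -0.01 0.046 -0.005 0.08; 0 0 0 -0.01 0.046 -0.005 0.08; 0 0 0 0 0 0 0.08; 0 0 0 0 0 0 0.08"

```text
t: 2.2
eef_pos: [0.4639, -0.065, 0.3283]
ee_rot: [3.142, -0.0, -2.86]
force: [-0.2, -0.9, 0.7]
width: 0.0802
gripper_force: 0.0
```

Run:
```python
from h import *
s=arm.get_state();print(s['t'],s['eef_pos'],s['ee_rot'],s['q'])
p,d,P=grab('wrist','w2')
print(arm.get_state()['eef_pos'])
h=P[...,2]
g=((h>.104)&(h<.114));g[235:]=0
g=cv2.morphologyEx(g.astype(np.uint8),cv2.MORPH_OPEN,np.ones((3,3)))
n,l,st,ce=cv2.connectedComponentsWithStats(g)
k=np.zeros(h.shape,bool)
for i in range(1,n):
    if st[i,4]>300: print(st[i]);k|=l==i
q=P[k];print(np.median(q[:,2]));r=cv2.minAreaRect(q[:,:2].astype(np.float32));print(r,cv2.boxPoints(r))
hh=cv2.applyColorMap(np.clip(np.nan_to_num((h-.09)/.06)*255,0,255).astype(np.uint8),cv2.COLORMAP_JET)
cv2.imwrite('pics/v4.png',np.vstack([p[:300],hh[:300]]))
```

```text
2.2 [ 0.46392932 -0.06498596  0.32834912] [ 3.14155552e+00 -4.01752957e-04 -2.86002214e+00] [ 2.82622459e-01 -4.12401653e-02 -2.61947396e-01 -3.84913044e-05
 -1.35049081e+00 -1.57183986e+00]
[ 0.46395849 -0.06541853  0.32825767]
[ 198   90  119  103 4317]
[ 416  102   81  104 3098]
[ 168  136  150   99 4980]
[ 312  172   59   58 1362]
0.11006329062858888
((0.44606471061706543, 0.021504327654838562), (0.18022625148296356, 0.39953961968421936), 13.524835586547852) [[ 0.31173104  0.19465977]
 [ 0.40517008 -0.19380006]
 [ 0.5803984  -0.15165111]
 [ 0.48695934  0.23680872]]
```

View pics/v4.png

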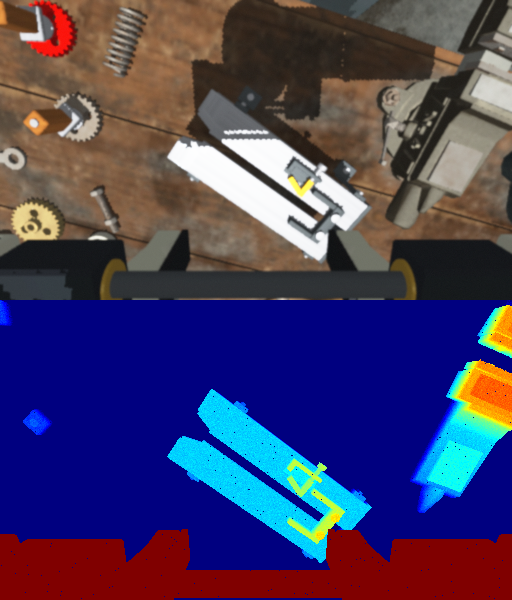

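Here the rail is fully visible: mouth at about (190,125), stop unit at about (315,205) and yellow latch at about (300,182). Next I'll fit the rail frame and the stop.

Run:
```python
from h import *
from scipy.optimize import minimize
z=np.load('pics/w2.npz');P=z['P'];h=P[...,2]
g=(h>.104)&(h<.116);g[262:]=0;g[:,375:]=0;g[:,:160]=0;g[235:,330:]=0
q=P[g][:,:2]
# lateral histogram: best heading/offset so the empty slot (+-5.5mm) away from the flare contains fewest points
def fr(a,o):
    u=np.array([np.cos(a),np.sin(a)]);v=np.array([-u[1],u[0]]);return q@u,q@v-o
best=[]
for a in np.radians(np.arange(65,82,.25)):
    s,t=fr(a,0)
    s0=s.min()
    k=(s>s0+.03)&(s<s0+.15)
    tt=np.sort(t[k]);
    mid=(np.percentile(t,1)+np.percentile(t,99))/2
    w=tt[abs(tt-mid)<.03];gap=np.diff(w);i=gap.argmax();best.append((gap[i],np.degrees(a),(w[i]+w[i+1])/2))
best.sort();print(best[-6:])
top=[b for b in best if b[0]>best[-1][0]-.0007];a=np.radians(np.mean([b[1] for b in top]));o=np.mean([b[2] for b in top])
s,t=fr(a,o);print('lat',np.percentile(t,[.5,99.5]),'s',np.percentile(s,[.2,99.8]))
for lo,hi in[(.02,.05),(-.05,-.02)]:
    k=(t>lo)&(t<hi);print('s ends',np.percentile(s[k],[.3,99.7]))
s0=np.percentile(s[abs(abs(t)-.035)<.01],.3)
u=np.array([np.cos(a),np.sin(a)]);v=np.array([-u[1],u[0]])
mouth=u*s0+v*o
print('heading',np.degrees(a),'mouth',mouth,'mid',mouth+.12*u)
np.savez('rail.npz',a=a,mid=mouth+.12*u)
k=(h>.117)&(h<.16)&np.isfinite(h);k[262:]=0;k[:,360:]=0;k[:,250:]*=1;k[:,:200]=0
x=(P[k][:,:2]-(mouth+.12*u));X=x@u;Y=x@v;Z=P[k][:,2]
for lo in np.arange(0,.13,.006):
    j=(X>=lo)&(X<lo+.006)
    if j.sum()>3: print(round(lo,3),j.sum(),'y',np.round(np.percentile(Y[j],[2,25,50,75,98]),3),'z',Z[j].max().round(3), 'center n',(abs(Y[j])<.012).sum())
```

```text
[(np.float64(0.010708693129387381), np.float64(70.5), np.float64(-0.4666249260136472)), (np.float64(0.010849129190817208), np.float64(69.25), np.float64(-0.46456072079258715)), (np.float64(0.011195688812474958), np.float64(70.25), np.float64(-0.46625893612835834)), (np.float64(0.011243866731109553), np.float64(69.5), np.float64(-0.4649920247608917)), (np.float64(0.011542430744598375), np.float64(69.75), np.float64(-0.46546245568121075)), (np.float64(0.011673219993350636), np.float64(70.0), np.float64(-0.46587944366880585))]
lat [-0.05270642  0.05328956] s [0.001285   0.25018418]
s ends [0.00137824 0.25019059]
s ends [0.00122304 0.24856746]
heading 69.875 mouth [ 0.43767295 -0.15897295] mid [ 0.47896128 -0.04629965]Traceback (most recent call last):
  File "<stdin>", line 27, in <module>
numpy._core._exceptions._UFuncOutputCastingError: Cannot cast ufunc 'multiply' output from dtype('int64') to dtype('bool') with casting rule 'same_kind'
```

Request:
move_arm:
  rows: "0 0 0 0.0105 -0.0547 0 0.06; 0 0 0 0.0105 -0.0547 0 0.06; 0 0 0 0.0105 -0.0547 0 0.06; 0 0 0 0.0105 -0.0547 0.02 0.06; 0 0 -10.15 0.0105 -0.0547 0.02 0.06; 0 0 -10.15 0 0 0.03 0.06; 0 0 -10.15 0 0 0.03 0.06; 0 0 -10.15 0 0 0.01 0.06"

```text
t: 3.25
eef_pos: [0.4873, -0.3435, 0.2155]
ee_rot: [3.137, -0.001, -2.15]
force: [-0.9, 0.0, 0.0]
width: 0.0597
gripper_force: 0.0
```

Run:
```python
from h import *
s=arm.get_state();print(s['t'],s['eef_pos'],s['ee_rot'],s['q'])
r=np.load('rail.npz');a=float(r['a']);u=np.array([np.cos(a),np.sin(a)]);v=np.array([-u[1],u[0]])
P=np.load('pics/w2.npz')['P'];h=P[...,2]
k=(h>.117)&(h<.16);k[262:]=0;k[:,360:]=0;k[:,:200]=0
x=P[k][:,:2]-r['mid'];X=x@u;Y=x@v;Z=P[k][:,2]
for lo in np.arange(0,.13,.006):
    j=(X>=lo)&(X<lo+.006)
    if j.sum()>3: print(round(lo,3),j.sum(),'y',np.round(np.percentile(Y[j],[2,25,50,75,98]),3),'z',Z[j].max().round(3), 'center n',(abs(Y[j])<.012).sum())
```

```text
3.25 [ 0.48733216 -0.34353759  0.21545365] [ 3.13698805e+00 -8.81708777e-04 -2.14954979e+00] [-2.86843764e-01  2.46122773e-01 -1.92023873e-01 -5.29708939e-04
 -1.13731328e+00 -2.91688114e-01]
0.0 6 y [0.031 0.032 0.036 0.04  0.041] z 0.123 center n 0
0.006 69 y [0.029 0.032 0.036 0.039 0.043] z 0.125 center n 0
0.012 42 y [0.018 0.021 0.038 0.041 0.043] z 0.126 center n 0
0.018 50 y [0.016 0.019 0.022 0.04  0.043] z 0.126 center n 0
0.024 53 y [0.013 0.017 0.02  0.04  0.043] z 0.126 center n 0
0.03 61 y [0.012 0.016 0.039 0.042 0.057] z 0.125 center n 2
0.036 192 y [0.011 0.022 0.033 0.046 0.057] z 0.127 center n 9
0.042 57 y [0.013 0.026 0.039 0.043 0.058] z 0.125 center n 1
0.048 60 y [-0.027 -0.023  0.022  0.026  0.042] z 0.125 center n 0
0.054 57 y [-0.027 -0.024  0.021  0.025  0.028] z 0.126 center n 0
0.06 54 y [-0.027 -0.024 -0.021  0.025  0.028] z 0.126 center n 0
0.066 59 y [-0.028 -0.023 -0.021  0.025  0.028] z 0.126 center n 0
0.072 57 y [-0.027 -0.024  0.021  0.025  0.028] z 0.126 center n 0
0.078 55 y [-0.028 -0.024 -0.021  0.025  0.028] z 0.125 center n 0
0.084 250 y [-0.026 -0.013  0.     0.014  0.027] z 0.131 center n 106
0.09 187 y [-0.026 -0.012  0.001  0.015  0.027] z 0.131 center n 81
0.096 86 y [-0.027 -0.011  0.002  0.017  0.028] z 0.13 center n 37
```

Request:
move_arm:
  rows: "0 0 0 -0.0007 -0.0004 0.04 0.06; 0 0 0 -0.0007 -0.0004 0.04 0.06; 0 0 0 0 0 0.04 0.06; 0 0 0 0 0 0.0265 0.06; 0 0 0 0 0 0 0.06; 0 0 0 0 0 0 0.06"
  squeeze: 40

```text
t: 4.0
eef_pos: [0.4911, -0.3426, 0.0728]
ee_rot: [-3.141, -0.0, -2.153]
force: [-0.1, -0.1, 0.6]
width: 0.0603
gripper_force: 0.0
```

Request:
move_arm:
  rows: "0 0 0 0 0 0 0.015; 0 0 0 0 0 0 0.015; 0 0 0 0 0 0 0.015; 0 0 0 0 0 0 0.015; 0 0 0 0 0 0 0.015; 0 0 0 0 0 0 0.015"
  squeeze: 40

```text
t: 4.75
eef_pos: [0.491, -0.3415, 0.0722]
ee_rot: [-3.141, -0.0, -2.152]
force: [-0.1, 1.3, 2.7]
width: 0.0238
gripper_force: 40.0
```

Request:
move_arm:
  rows: "0 0 0 0 0 -0.038 0.015; 0 0 0 0 0 -0.0375 0.015; 0 0 0 0 0 0 0.015; 0 0 0 -0.0235 0.0433 0 0.015; 0 0 0 -0.0235 0.0433 0 0.015; 0 0 0 -0.0235 0.0433 0 0.015; 0 0 0 0 0 0 0.015"

```text
t: 5.62
eef_pos: [0.4182, -0.2089, 0.1463]
ee_rot: [3.139, -0.0, -2.15]
force: [0.2, -0.7, -3.6]
width: 0.024
gripper_force: 40.0
```

Request:
move_arm:
  rows: "0 0 9.6 0 0 0 0.015; 0 0 9.6 0 0 0 0.015; 0 0 9.6 0 0 0 0.015; 0 0 9.6 0 0 0 0.015; 0 0 9.6 0 0 0 0.015; 0 0 9.6 0 0 0 0.015; 0 0 9.6 0 0 0 0.015; 0 0 9.6 0 0 0 0.015"

```text
t: 6.62
eef_pos: [0.4205, -0.2114, 0.1463]
ee_rot: [-3.141, -0.002, 2.784]
force: [0.1, -0.1, -3.1]
width: 0.0244
gripper_force: 40.0
```

Request:
move_arm:
  rows: "0 0 0 0 0 0 0.015; 0 0 0 0 0 0 0.015; 0 0 0 0 0 0 0.015"

```text
t: 7.0
eef_pos: [0.421, -0.2113, 0.1473]
ee_rot: [-3.142, -0.0, 2.793]
force: [0.9, -0.3, -3.3]
width: 0.0236
gripper_force: 40.0
```

Run:
```python
from h import *
r=np.load('rail.npz');a=float(r['a']);u=np.array([np.cos(a),np.sin(a)]);v=np.array([-u[1],u[0]])
p,d,P=grab('wrist','w3');g1,_,Ps=grab('side','side1')
s=arm.get_state();e=s['eef_pos'];x=e[:2]-r['mid'];print(s['t'],e,s['ee_rot'],'rail',x@u,x@v,e[2],'yawerr',np.degrees(s['ee_rot'][2]-a-np.pi/2),s['force'],s['width'])
cv2.imwrite('pics/v5.png',np.hstack([p,cv2.resize(g1[160:300,130:317],(288,216)).repeat(1,0) if 0 else np.vstack([cv2.resize(g1[190:290,160:300],(280,200)),np.zeros((184,280,3),np.uint8)])]))
# slot & collar in tool-view
h=P[...,2];X=(P[...,:2]-r['mid'])@u;Y=(P[...,:2]-r['mid'])@v
k=(h>.105)&(h<.116)&(X>-.125)&(X<.12)
for lo in np.arange(-.09,.05,.02):
    j=k&(X>lo)&(X<lo+.02)&(abs(Y)<.04)
    y=np.sort(Y[j]); 
    if len(y)>20:
        gp=np.diff(y);i=gp.argmax();print('slot',round(lo,2),len(y),y[i],y[i+1])
j=(h>.112)&(h<.132)&(X<-.13)&(X>-.23)&(abs(Y)<.05);q=P[j]
if len(q)>10:
    rr=cv2.minAreaRect(np.stack([X[j],Y[j]],1).astype(np.float32));print('collar',len(q),np.median(q[:,2]),rr)
```

```text
7.1 [ 0.42107254 -0.21126014  0.14748377] [ 3.14157492e+00 -5.43578994e-05  2.79177571e+00] rail -0.17480644311659937 -0.002403559209624463 0.14748376842983404 yawerr 0.08196543194871815 [ 0.32134605  0.12548867 -3.31913648] 0.023742881754433953
slot -0.09 1892 -0.005641979004563502 0.0061893390732303535
slot -0.07 2425 -0.005489555562109914 0.00640098032096079
slot -0.05 2731 -0.005466275933646712 0.006432621169808385
slot -0.03 2653 -0.005549063357297228 0.005657954157893121
slot -0.01 208 -0.02613765663950224 -0.010813021729963025
collar 1132 0.12199533914362033 ((-0.17488983273506165, 0.007032541558146477), (0.04006894305348396, 0.01625588908791542), 0.07268278300762177)
```

View pics/v5.png

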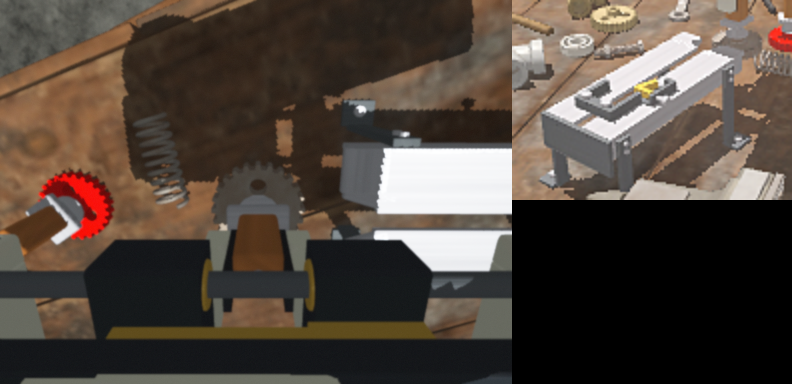

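The wrist view shows the carrier held at (258,210), its collar parallel to the rail and in line with the slot, with the underside at z 0.114. I'll go in 2 mm lower.

Request:
move_arm:
  rows: "0 0 0 0 0.015 0.0018 0.015; 0 0 0 0 0.015 0 0.015; 0 0 0 0 0.015 0 0.015; 0 0 0 0 0.015 0 0.015; 0 0 0 0 0.015 0 0.015; 0 0 0 0 0.015 0 0.015; 0 0 0 0 0 0 0.015"

```text
t: 7.98
eef_pos: [0.4526, -0.1257, 0.1458]
ee_rot: [3.142, 0.0, 2.792]
force: [0.6, -0.3, -2.8]
width: 0.0237
gripper_force: 40.0
```

Request:
move_arm:
  rows: "0 0 0 0 0.015 0 0.015; 0 0 0 0 0.015 0 0.015; 0 0 0 0 0.01 0 0.015; 0 0 0 0 0.01 0 0.015; 0 0 0 0 0 0 0.015; 0 0 0 0 0 0 0.015"

```text
t: 8.72
eef_pos: [0.4691, -0.0798, 0.1457]
ee_rot: [-3.141, -0.0, 2.791]
force: [0.1, 0.3, -2.5]
width: 0.024
gripper_force: 40.0
```

```bash
cat > s.py <<'E'
from h import *
r=np.load('rail.npz');a=float(r['a']);u=np.array([np.cos(a),np.sin(a)]);v=np.array([-u[1],u[0]])
s=arm.get_state();e=s['eef_pos'];x=e[:2]-r['mid'];f=s['force']
print(s['t'],'rail',x@u,x@v,e[2],'yawerr',np.degrees(s['ee_rot'][2]-a-np.pi/2),'F',f[:2]@u,f[:2]@v,f[2],s['width'])
E
python3 s.py
```

```text
8.725 rail -0.034906811792498035 -0.002245674190877414 0.1457144027077045 yawerr 0.02100199685111498 F 0.3019389566562472 0.0038595553202426663 -2.484590053177589 0.02402125077049645
```

Request:
move_arm:
  rows: "0 0 0 0 0.005 0.001 0.015; 0 0 0 0 0.005 0.0005 0.015; 0 0 0 0 0.005 0 0.015; 0 0 0 0 0.005 0 0.015; 0 0 0 0 0.005 0 0.015; 0 0 0 0 0.005 0 0.015; 0 0 0 0 0.005 0 0.015; 0 0 0 0 0.005 0 0.015"

```text
t: 9.72
eef_pos: [0.4831, -0.042, 0.1443]
ee_rot: [-3.141, 0.0, 2.791]
force: [0.8, -4.4, -3.8]
width: 0.0239
gripper_force: 40.0
```

```bash
python3 s.py
```

```text
9.725 rail 0.0054369331220278485 -0.0024510025492707893 0.14430181654297927 yawerr 0.022056921117628376 F -3.817346822285002 -2.2866769712517763 -3.841135112127314 0.023863959216308416
```

Request:
move_arm:
  rows: "0 0 0 0 0.004 0 0.015; 0 0 0 0 0.004 0 0.015; 0 0 0 0 0.004 0 0.015; 0 0 0 0 0.004 0 0.015; 0 0 0 0 0.004 0 0.015; 0 0 0 0 0.004 0 0.015"

```text
t: 10.48
eef_pos: [0.4922, -0.0198, 0.1447]
ee_rot: [3.142, 0.002, 2.791]
force: [2.5, -3.5, -2.8]
width: 0.0238
gripper_force: 40.0
```

```bash
python3 s.py
```

```text
10.475 rail 0.029435948352282904 -0.00333415773281609 0.14471261490587847 yawerr 0.030317706484962615 F -2.443479948436577 -3.5865784748178715 -2.8150319053911046 0.02379584184539889
```

Request:
move_arm:
  rows: "0 0 0 0 0.003 0 0.015; 0 0 0 0 0.003 0 0.015; 0 0 0 0 0.003 0 0.015; 0 0 0 0 0.003 0 0.015; 0 0 0 0 0.003 0 0.015; 0 0 0 0 0.003 0 0.015; 0 0 0 0 0.003 0 0.015; 0 0 0 0 0.003 0 0.015"

```text
t: 11.48
eef_pos: [0.5002, 0.0027, 0.1446]
ee_rot: [-3.141, 0.001, 2.791]
force: [1.7, -3.8, -3.0]
width: 0.0238
gripper_force: 40.0
```

```bash
python3 s.py
```

```text
11.475 rail 0.05333956864763908 -0.0030299565784953145 0.14457418297210942 yawerr 0.038450982827910256 F -2.9818908680830623 -2.93273930484341 -2.9801618324051646 0.023793438266487842
```

Request:
move_arm:
  rows: "0 0 0 0 0.001 0 0.015; 0 0 0 0 0.001 0 0.015; 0 0 0 0 0.001 0 0.015; 0 0 0 0 0.001 0 0.015"

```text
t: 11.98
eef_pos: [0.5013, 0.0064, 0.1445]
ee_rot: [-3.141, 0.001, 2.791]
force: [3.1, -4.3, -2.2]
width: 0.0237
gripper_force: 40.0
```

```bash
python3 s.py
```

```text
11.975 rail 0.057199874963501984 -0.002812453216817619 0.1444634811889559 yawerr 0.033183746931551565 F -2.9951393936596586 -4.406859400835673 -2.1800075553760703 0.023693446374078313
```

Home is expected near rail x 0.062–0.065, so I'll feel forward in 0.5 mm rows.

Request:
move_arm:
  rows: "0 0 0 0 0.0005 0 0.015; 0 0 0 0 0.0005 0 0.015; 0 0 0 0 0.0005 0 0.015; 0 0 0 0 0.0005 0 0.015; 0 0 0 0 0.0005 0 0.015; 0 0 0 0 0.0005 0 0.015"

```text
t: 12.72
eef_pos: [0.5023, 0.0092, 0.1445]
ee_rot: [-3.141, 0.001, 2.791]
force: [3.0, -4.3, -2.4]
width: 0.0236
gripper_force: 40.0
```

```bash
python3 s.py
```

```text
12.725 rail 0.06014937604849969 -0.002799579177127722 0.14447905659019544 yawerr 0.02954986458279549 F -2.965783814632476 -4.293956728133333 -2.3553384333040235 0.0236428660778785
```

Request:
move_arm:
  rows: "0 0 0 0 0.0005 0 0.015; 0 0 0 0 0.0005 0 0.015; 0 0 0 0 0.0005 0 0.015; 0 0 0 0 0 0 0.015"

```text
t: 13.22
eef_pos: [0.5028, 0.0107, 0.1444]
ee_rot: [-3.141, 0.001, 2.791]
force: [2.5, -3.8, -3.4]
width: 0.0242
gripper_force: 40.0
```

```bash
python3 s.py
```

```text
13.225 rail 0.061684656350005224 -0.0027957955406793106 0.14444917732127796 yawerr 0.035500149084775966 F -2.712307187479306 -3.6785485600013397 -3.4334166980826275 0.024161743057125182
```

Request:
move_arm:
  rows: "0 0 0 0 0.0005 0 0.015; 0 0 0 0 0.0005 0 0.015; 0 0 0 0 0 0 0.015"

```text
t: 13.6
eef_pos: [0.5031, 0.0116, 0.1444]
ee_rot: [-3.141, 0.001, 2.791]
force: [2.9, -4.6, -3.4]
width: 0.0235
gripper_force: 40.0
```

```bash
python3 s.py
```

```text
13.6 rail 0.06268943673448009 -0.0027609250345731785 0.14442594231699332 yawerr 0.031577606572386785 F -3.336418635846881 -4.327565160453207 -3.3619453833825688 0.02349103334984544
```

Request:
move_arm:
  rows: "0 0 0 0 0.0005 0 0.015; 0 0 0 0 0.0005 0 0.015; 0 0 0 0 0 0 0.015"

```text
t: 13.98
eef_pos: [0.5027, 0.013, 0.144]
ee_rot: [3.141, -0.001, 2.79]
force: [-0.4, -0.0, -3.0]
width: 0.0241
gripper_force: 40.0
```

```bash
python3 s.py
```

```text
13.975 rail 0.06387400654244654 -0.0019068985278901246 0.14402385150421831 yawerr -0.01011243503042678 F -0.1370402224436932 0.36486514470336256 -2.9630188422442147 0.024113238422674328
```

The side and axial forces have dropped to zero, so the latch has snapped shut. Next I press gently on the stop.

Request:
move_arm:
  rows: "0 0 0 0 0.0005 0 0.015; 0 0 0 0 0.0005 0 0.015; 0 0 0 0 0 0 0.015"

```text
t: 14.35
eef_pos: [0.5033, 0.0137, 0.1442]
ee_rot: [-3.142, -0.0, 2.791]
force: [-0.6, -0.3, -3.2]
width: 0.0241
gripper_force: 40.0
```

```bash
python3 s.py
```

```text
14.35 rail 0.06475883106975812 -0.002236342645222638 0.14420868686191468 yawerr 0.014762353088157865 F -0.5259409281721659 0.44447594335075463 -3.2326932335161964 0.024085396309738282
```

Request:
move_arm:
  rows: "0 0 0 0 0.0005 0 0.015; 0 0 0 0 0 0 0.015"

```text
t: 14.6
eef_pos: [0.5036, 0.0141, 0.1443]
ee_rot: [-3.142, -0.0, 2.791]
force: [-0.1, -0.4, -2.7]
width: 0.0241
gripper_force: 40.0
```

```bash
python3 s.py
```

```text
14.6 rail 0.06523617306990202 -0.0023384378660812923 0.14425003596420707 yawerr 0.012363144625805388 F -0.3482854737184237 -0.07188851720512046 -2.7074622125348378 0.024082248926035072
```

Request:
move_arm:
  rows: "0 0 0 0 0.0005 0 0.015; 0 0 0 0 0 0 0.015"

```text
t: 14.85
eef_pos: [0.5038, 0.0146, 0.1443]
ee_rot: [-3.142, -0.0, 2.791]
force: [0.9, 0.6, -3.0]
width: 0.0237
gripper_force: 40.0
```

```bash
python3 s.py
```

```text
14.85 rail 0.06573766897415965 -0.002369397252280688 0.1442623586773266 yawerr 0.014339767810078568 F 0.8591112527689309 -0.6058627397240736 -2.9695754628391597 0.023702737689973837
```

Request:
move_arm:
  rows: "0 0 0 0 0.0005 0 0.015; 0 0 0 0 0 0 0.015"

```text
t: 15.1
eef_pos: [0.504, 0.0151, 0.1443]
ee_rot: [3.142, 0.0, 2.791]
force: [0.3, -0.9, -3.2]
width: 0.0241
gripper_force: 40.0
```

```bash
python3 s.py
```

```text
15.1 rail 0.06625387155131383 -0.0023451572215193034 0.1442761460406889 yawerr 0.01654899785604341 F -0.7551727518789396 -0.556009811936726 -3.2491339585518446 0.0241470498222141
```

Request:
move_arm:
  rows: "0 0 0 0 0.0005 0 0.015; 0 0 0 0 0 0 0.015"

```text
t: 15.35
eef_pos: [0.504, 0.0152, 0.1443]
ee_rot: [-3.141, -0.0, 2.791]
force: [-0.3, -2.7, -2.5]
width: 0.024
gripper_force: 40.0
```

```bash
python3 s.py
```

```text
15.35 rail 0.06638017907234474 -0.0023190904522621646 0.14425844400709154 yawerr 0.013976087762211603 F -2.612517372136389 -0.6211712844912893 -2.5236102822768163 0.02397547315686451
```

Request:
move_arm:
  rows: "0 0 0 0 0.0003 0 0.015; 0 0 0 0 0 0 0.015"

```text
t: 15.6
eef_pos: [0.504, 0.0153, 0.1443]
ee_rot: [-3.141, -0.0, 2.79]
force: [-0.1, -4.5, -1.3]
width: 0.0239
gripper_force: 40.0
```

```bash
python3 s.py
```

```text
15.6 rail 0.06646263773527276 -0.0022775685889739918 0.14426589651606953 yawerr 0.008676513219881565 F -4.257484190625839 -1.414599137457537 -1.2512833913884087 0.023946541169217413
```

Contact with the stop, at roughly 6 N per mm of command. I'll build up to about 11 N.

Request:
move_arm:
  rows: "0 0 0 0 0.0006 0 0.015; 0 0 0 0 0 0 0.015"

```text
t: 15.85
eef_pos: [0.504, 0.0154, 0.1443]
ee_rot: [-3.14, -0.0, 2.791]
force: [-1.2, -7.0, -0.6]
width: 0.0239
gripper_force: 40.0
```

```bash
python3 s.py
```

```text
15.85 rail 0.06654006076917438 -0.0022793428852977624 0.14427702687086094 yawerr 0.009838734389104003 F -6.986313517429505 -1.3273420197633539 -0.5973746978560983 0.023927300110470444
```

Request:
move_arm:
  rows: "0 0 0 0 0.0004 0 0.015; 0 0 0 0 0 0 0.015"

```text
t: 16.1
eef_pos: [0.504, 0.0154, 0.1443]
ee_rot: [-3.139, -0.001, 2.79]
force: [-1.8, -9.5, -1.2]
width: 0.0236
gripper_force: 40.0
```

```bash
python3 s.py
```

```text
16.1 rail 0.06657285127777422 -0.0022663996942479427 0.14430443840587276 yawerr 0.0052312973449144574 F -9.581813961795755 -1.5899705499269194 -1.242464608194871 0.02364454261980983
```

Request:
move_arm:
  rows: "0 0 0 0 0.0003 0 0.015; 0 0 0 0 0 0 0.015; 0 0 0 0 0 0 0.015; 0 0 0 0 0 0 0.015"

```text
t: 16.6
eef_pos: [0.504, 0.0155, 0.1443]
ee_rot: [-3.139, -0.001, 2.79]
force: [-0.5, -11.2, -0.4]
width: 0.0239
gripper_force: 40.0
```

```bash
python3 s.py
```

```text
16.6 rail 0.06662844301562625 -0.0022387617342893677 0.1442929158993277 yawerr 0.003352894045038118 F -10.660234987824513 -3.3843217759206135 -0.40751006077165297 0.023910206091936472
```

About 10.7 N on the stop, with the latch shut. Now I relieve the push and set the collar down on the rail.

Request:
move_arm:
  rows: "0 0 0 0 -0.0008 0 0.015; 0 0 0 0 -0.0008 0 0.015; 0 0 0 0 0 0.0005 0.015; 0 0 0 0 0 0.0005 0.015; 0 0 0 0 0 0 0.015"

```text
t: 17.23
eef_pos: [0.5039, 0.0153, 0.1433]
ee_rot: [-3.141, -0.0, 2.791]
force: [-1.0, -4.5, 0.1]
width: 0.0235
gripper_force: 40.0
```

```bash
python3 s.py
```

```text
17.225 rail 0.06644374860878148 -0.002254126714843735 0.1432766381746067 yawerr 0.020622813802994938 F -4.521311351855755 -0.6445588774379641 0.05550035865045244 0.02349643643276431
```

Request:
move_arm:
  rows: "0 0 0 0 -0.0005 0.0004 0.015; 0 0 0 0 -0.0002 0.0004 0.015; 0 0 0 0 0 0 0.015"
  squeeze: 15

```text
t: 17.6
eef_pos: [0.504, 0.0152, 0.1432]
ee_rot: [3.141, 0.0, 2.791]
force: [-4.2, -1.5, 7.4]
width: 0.0239
gripper_force: 15.0
```

```bash
python3 s.py
```

```text
17.6 rail 0.06638570970118375 -0.002298614325378062 0.14324534054567487 yawerr 0.031465217677482595 F -2.8237831663541124 3.4099754290268374 7.366079504096022 0.02392965162683898
```

Request:
move_arm:
  rows: "0 0 0 0 0 -0.0003 0.028; 0 0 0 0 0 -0.0003 0.035; 0 0 0 0 0 0 0.045; 0 0 0 0 0 0 0.05; 0 0 0 0 0 0 0.05"

```text
t: 18.23
eef_pos: [0.5039, 0.0149, 0.143]
ee_rot: [3.141, 0.0, 2.791]
force: [0.2, -0.2, -1.1]
width: 0.0492
gripper_force: 0.0
```

Request:
move_arm:
  rows: "0 0 0 0 0 -0.01 0.05; 0 0 0 0 0 -0.03 0.05; 0 0 0 0 0 -0.03 0.05; 0 0 0 0 0 -0.03 0.05; 0 0 0 0 0 -0.03 0.05; 0 0 0 0 0 -0.03 0.05; 0 0 0 0 0 0 0.05; 0 0 0 0 0 0 0.05"

```text
t: 19.23
eef_pos: [0.5036, 0.0149, 0.3031]
ee_rot: [3.141, -0.0, 2.79]
force: [-0.5, -0.7, -0.8]
width: 0.0499
gripper_force: 0.0
```

```bash
cat >> s.py <<'E'
p,d,P=grab('wrist','wend');h=P[...,2];X=(P[...,:2]-r['mid'])@u;Y=(P[...,:2]-r['mid'])@v
for lo,hi,n in[(.116,.1215,'collar'),(.168,.178,'grip')]:
    j=(h>lo)&(h<hi)&(X>.03)&(X<.1)&(abs(Y)<.016)
    if j.sum()>5: print(n,j.sum(),np.median(h[j]),cv2.minAreaRect(np.stack([X[j],Y[j]],1).astype(np.float32)))
cv2.imwrite('pics/v6.png',cv2.resize(p[60:260,130:400],None,fx=2.5,fy=2.5))
E
python3 s.py
```

```text
19.225 rail 0.06591348404746641 -0.0020868446481536705 0.3030695468261282 yawerr 0.005509037720337466 F -0.824415712724675 0.20890057485673375 -0.7742235987244315 0.049893058846385854
collar 377 0.11785225683821404 ((0.05903158336877823, 0.0004250975325703621), (0.030052488669753075, 0.055079542100429535), 88.84040069580078)
grip 581 0.17185151741274035 ((0.06646278500556946, -0.00010489765554666519), (0.023845234885811806, 0.023739757016301155), 89.9539794921875)
```

View pics/v6.png

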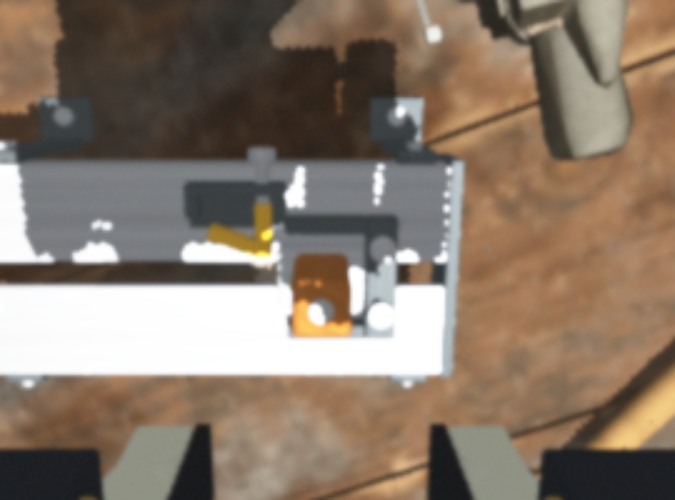

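The carrier hangs upright between the stop and the latch. The yellow tooth, at crop (262,245), sits shut behind the collar, and the gripper is clear. I'm handing the job in.

```bash
python3 -c "
from station import arm
print(arm.job_done())"
```

```text
the job is handed in; nothing more can be done
None
```

The carrier is hanging on the rail at the stop with the latch shut behind it (pressed home with about 10.7 N by the wrist reading), and the job was handed in at about 19 s with no verdict returned.

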